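# Load drying cartridges window-up into the titrator's gravity chute

### The job

Two drying cartridges stand on edge on the loading deck. Tip each one over so that its blue window faces up and push it over the lip into the gravity chute, so that both end lying flat across the chute floor, window up, queued behind the cartridge that is already there, which stays in the chute window up. Leave the bottles and other things on the bench where they are.

Things in the scene. Friction and masses are not known exactly. Their poses are not given: they have to be found in the camera images.
- stand: Loading stand, fixed. Origin on the bench under the middle of the chute's lip; +x level, towards the chute's low end, z up, y across. Carries a level deck from x = -400 mm to the lip at x = 0
- deck_mid (a point): Middle of the level grey loading deck's top, 120 mm above the bench, 200 mm before the lip; axes as the stand. The deck is 400 x 240 mm, its last 34 mm before the lip slippery steel. Rails 8 mm high and thick along both sides and the rear end. Friction about 0.6: a cartridge pushed near its top tips over, low down it slides
- chute: Open steel gravity chute with green walls, fixed. Origin at the middle of the lip, on the floor; +x down the slope (26 degrees), y across, z square out of the floor. 112 mm wide inside, walls 30 mm high. Slippery (friction about 0.2): a cartridge pushed fully over the lip slides down. Three lying across it fit in a row
- mouth (a point): Middle of the chute's mouth, at the lip; axes as the stand. Green guides about 27 mm high narrow it from about 155 mm wide, 29 mm before the lip, to 112 mm just after it
- stop (a point): Foot of the chute's 36 mm high stop wall, 205 mm down the slope from the lip
- cart_a: Drying cartridge to load, 100 x 56 x 26 mm, 0.15 kg. White front half with a blue window on one big face, grey back half with black ribs. Origin at its centre; +x out of the window, y along the 100 mm side, z along the 56 mm side. Starts standing on a long edge on the deck, roughly across it, window towards the chute. Either cartridge may be the nearer to the chute
- cart_b: Drying cartridge to load, 100 x 56 x 26 mm, 0.15 kg. White front half with a blue window on one big face, grey back half with black ribs. Origin at its centre; +x out of the window, y along the 100 mm side, z along the 56 mm side. Starts standing on a long edge on the deck, roughly across it, window away from the chute
- cart_c: Same kind of cartridge, already lying in the chute against the stop wall, window up. Origin at its centre, axes as cart_a
- cart_a_window (a point): Middle of the blue window face of cart_a, 13 mm from its centre
- cart_b_window (a point): Middle of the blue window face of cart_b, 13 mm from its centre
- cart_c_window (a point): Middle of the blue window face of cart_c, 13 mm from its centre
- bottle: Bystander: amber glass sample bottle with a black cap, 66 mm across, 150 mm tall; origin at the middle of its underside
- jar: Bystander: blue jar, 72 mm across, 90 mm tall; origin at the middle of its underside
- beaker: Bystander: clear glass beaker, 70 mm across, 85 mm tall; origin at the middle of its underside
- flask: Bystander: white plastic bottle with a red cap, 60 mm across, 130 mm tall; origin at the middle of its underside
- spatula: Bystander: steel double-ended lab spatula, 195 mm long, lying on the bench; origin at its middle on the bench
- weight: Bystander: brass check weight, 40 mm across, 50 mm tall; origin at the middle of its underside
Things that resemble listed ones, but are neither listed nor needed, are in the scene too. What is shaped like the cart_a but green or pink is not meant. What is shaped like the cart_b but pink is not meant.

How it is judged:
By the outcome, as a careful person would: the job done as asked, in the order asked, and still so for the second after the job is handed in, with the robot touching nothing.
It also fails if it takes over 72 s, if anything falls off the work surface, if the arm or the gripper's body presses on something with over 40 N, if the wrist force passes 120 N, or if a joint passes its speed limit or range.

### The arm

A 7-joint arm with a two-finger parallel gripper is mounted at the origin on the work surface. World frame = base frame: x ahead of the robot, y to its left, z up, the work surface at z = 0. Lengths are in m, angles in rad, forces in N, time in s.
With the tool pointing down it reaches from about 0.4 to 0.85 m from the base axis. Payload 4.5 kg.
Tool frame: the origin (TCP) lies where the fingers leave the gripper's body, on its centre line; the fingertips stand 64 mm ahead of it and the grasp point (between the pads) lies 45 mm ahead of it; z points along the fingers, y is the direction in which the jaws open and shut (so a half turn about z gives the same grasp; the last joint's range is limited). The gripper opens to 88 mm and grips with 3 to 60 N. Pads are 18 mm wide; open, the fingers measure 123 mm over their backs; the gripper's body (75 mm by 187 mm) begins 45 mm behind the grasp point.
Start: joints at [-1.111, 0.689, -0.195, 1.565, 0.157, 0.902, -0.215], TCP at [0.258, 0.569, 0.303] pointing down, gripper open.
Joint ranges: [-3.01, 3.01], [-0.46, 2.08], [-1.47, 1.51], [0.13, 2.56], [-1, 4.14], [0.04, 2.09], [-2.66, 2.66]. Speed limits (rad/s): [2.57, 2.57, 3.14, 3.14, 3.14, 3.14, 3.14].

### API

Orientations are given as a unit quaternion [x, y, z, w].
In Python, from plant import monitor, snapshot, workorder, finder gives the robot as it stands.
- The arm moves only by the tool carry_out, never from a script. Its argument "motion" is one flat list of numbers, 6 for each row, row after row: the shift along the tool's x, y, z in cm, then the turn, a rotation vector about the tool's x, y, z in rad. In form: [x, y, z, rx, ry, rz, x, y, z, rx, ry, rz, ...]. A call has 1 to 8 rows; each row shifts and turns the commanded pose from where the row before left it, along the tool's axes as they then stand; what a row does not reach is not made up. A row lasts 1/8 s, in which the tool goes at most 62.5 mm and 10.7 degrees, less where a joint would pass 70% of its speed; a pose out of reach is approached as far as the arm can. A call with a gripper value outside its range is refused whole. "hand" is the finger opening in cm, from 0 to 8.81, set as the call begins (left out, the last holds). The fingers move at their own pace and stop on an object; "grip_force" is the grip in N (left out, the last holds). Time passes only in rows, so rows that do not move let the fingers close. It gives the time, the measured TCP pose, the force and the opening at its end, in the units of the state.
- monitor.get_state(): the state, without advancing time (a new reading comes with each control period).
- snapshot(name): name is "side" or "top"; returns a dict with "frame" (420x560x3 uint8, red, green, blue), "range_z" (420x560 float32, m along the optical axis (not along the pixel's ray), 0 where there is no reading), "fx", "fy", "cx", "cy" (pixels), "rvec" (rotation vector, rad) and "tvec" (3), from world to camera coordinates, as OpenCV has them. Camera axes: x right, y down, z forward; pixel columns grow to the right and rows downward; lengths in m; the calibration is good to about 2 mm. A picture is of the moment at which its call begins.
- workorder.finish_job(): hands the job in, once; it reports no verdict.
Trained networks look in a picture, given as the dict that the camera call returned (one of the last four; its "shot" number tells which), for a name from the list of things; names that differ only in an ending like _2 or _b are one class to them, and where a whole thing is asked for, a point or a joint stands for the part that bears it (a point fixed in the world has none). Each returns a list of dicts, best first, with "p" (0 to 1); they miss things now and then, are a little off and sometimes report something else, mostly with a low value. They report only what shows in the picture. A call takes as long as a camera call. They do not tell look-alikes from the thing itself.
- finder.masks_of(picture, thing): "pixels" (420x560 bool, what is visible of it) and "extent" ([left, top, right, bottom] in pixels, round what is visible of it).
The state is a dict: "clock": time; "q": joint angles; "qd": joint speeds; "joint_torque": joint torques, N m; "tool_pos": TCP position; "eef_rot": TCP orientation; "contact_force": force on the tool from outside, world axes, zero at the start; "moment": the same for the moment, N m; "opening": opening from 0.0 (shut) to 1.0 (fully open).
Only numpy, scipy, OpenCV 4.12 (cv2) and the standard library are available. Lean on these libraries where they do the work, as an engineer would, in place of code of your own. Each camera call takes 0.05 s, during which the arm holds its last target. There are 200 camera calls.

## Working session

There is one attempt and no reset: what is moved stays moved. The work goes in short steps, Python scripts to look and compute and a tool call to move; the robot and the scene stay as the last step left them, time stands still between calls to the robot, and variables do not carry over. Pictures are saved under pics/ and viewed, about 8 in all and at most 12, crops included, and the job is handed in when it is done.

Besides the shell and the picture viewer there is one more tool, called by a JSON object that holds its "name" and its "arguments", one argument or row to a line. carry_out: Moves the arm, as the interface text tells. Its arguments: {"type":"object","properties":{"motion":{"type":"array"},"hand":{"type":"number"},"grip_force":{"type":"number"}},"required":["motion"]}

```bash
mkdir -p pics; ls; cat > h.py <<'E'
import numpy as np, cv2
from scipy.spatial.transform import Rotation as R
from plant import monitor, snapshot, workorder, finder
def save(p,n,crop=None,s=1):
    f=p["frame"][:,:,::-1]
    if crop: f=f[crop[1]:crop[3],crop[0]:crop[2]]
    f=cv2.resize(f,None,fx=s,fy=s,interpolation=cv2.INTER_CUBIC)
    cv2.imwrite(f"pics/{n}.png",f)
def cloud(p):
    z=p["range_z"].astype(float); v,u=np.indices(z.shape)
    c=np.stack([(u-p["cx"])/p["fx"]*z,(v-p["cy"])/p["fy"]*z,z],-1)
    M=R.from_rotvec(np.ravel(p["rvec"])).as_matrix()
    w=(c-np.ravel(p["tvec"]))@M
    w[z<=0]=np.nan
    return w
E
python3 - <<'E'
from h import *
s=monitor.get_state(); print(s)
a=snapshot("side");b=snapshot("top")
im=np.hstack([a["frame"],b["frame"]])
save(a,"s0",s=1.4);save(b,"t0",s=1.4)
for n,p in(("side",a),("top",b)):
    w=cloud(p); np.save(n+"0.npy",w)
    M=R.from_rotvec(np.ravel(p["rvec"])).as_matrix(); print(n,"cam at",-M.T@np.ravel(p["tvec"]))
    for t in["stand","chute","cart_a","cart_c","bottle","flask","jar","beaker"]:
        for d in finder.masks_of(p,t)[:5]:
            q=w[d["pixels"]]; q=q[~np.isnan(q[:,0])]
            print(n,t,round(d["p"],2),np.round(d["extent"]),np.round(np.median(q,0),3) if len(q) else "", np.round(np.percentile(q,[2,98],axis=0),3).tolist() if len(q) else "")
E
```

```text
pics
{'clock': 0.0, 'q': array([-1.11118162,  0.69000742, -0.19449261,  1.56633061,  0.15728258,
        0.90252584, -0.21509253]), 'qd': array([ 0.00033893,  0.00103202,  0.00048889,  0.0012835 ,  0.00064607,
       -0.00075987, -0.0003755 ]), 'joint_torque': array([ 5.68783412e-05, -5.27553463e+01, -1.26670025e+00, -1.53426182e+01,
       -5.26420679e-02,  6.41363018e-03,  1.68145425e-04]), 'tool_pos': array([0.25799542, 0.56869561, 0.30189835]), 'eef_rot': array([ 2.11271652e-01,  9.77426930e-01, -9.32098400e-04, -1.31106089e-04]), 'contact_force': array([0.30689797, 0.08592294, 0.49735499]), 'moment': array([-0.02261887, -0.01480865, -0.03901598]), 'opening': 1.0039753893154888}
side cam at [ 0.17484164 -0.99709097  0.71889802]
side stand 0.9 [178. 134. 331. 310.] [ 0.526 -0.039  0.117] [[0.42, -0.27, 0.007], [0.669, 0.323, 0.129]]
side chute 0.65 [214. 192. 332. 303.] [ 0.535 -0.134  0.091] [[0.435, -0.272, 0.029], [0.637, -0.038, 0.138]]
side chute 0.51 [205. 139. 248. 167.] [0.531 0.21  0.152] [[0.484, 0.2, 0.119], [0.58, 0.236, 0.175]]
side cart_a 0.95 [159. 260. 211. 288.] [
[... 3373 characters left out ...]
0.055] [[0.763, 0.222, 0.006], [0.804, 0.314, 0.061]]
top bottle 0.83 [212. 133. 237. 163.] [0.743 0.101 0.104] [[0.724, 0.077, 0.014], [0.775, 0.136, 0.152]]
top flask 0.94 [414. 246. 443. 269.] [ 0.454 -0.429  0.089] [[0.428, -0.461, 0.007], [0.482, -0.412, 0.132]]
top jar 0.92 [275. 132. 297. 162.] [ 0.749 -0.064  0.088] [[0.724, -0.096, 0.007], [0.788, -0.032, 0.094]]
top jar 0.21 [414. 244. 444. 272.] [ 0.453 -0.43   0.088] [[0.425, -0.463, 0.001], [0.482, -0.413, 0.132]]
top beaker 0.73 [392. 180. 426. 209.] [ 0.625 -0.403  0.044] [[0.589, -0.425, 0.001], [0.651, -0.361, 0.087]]
top beaker 0.56 [357. 149. 371. 165.] [ 0.73  -0.278  0.049] [[0.716, -0.296, 0.01], [0.752, -0.261, 0.055]]
```

View pics/s0.png

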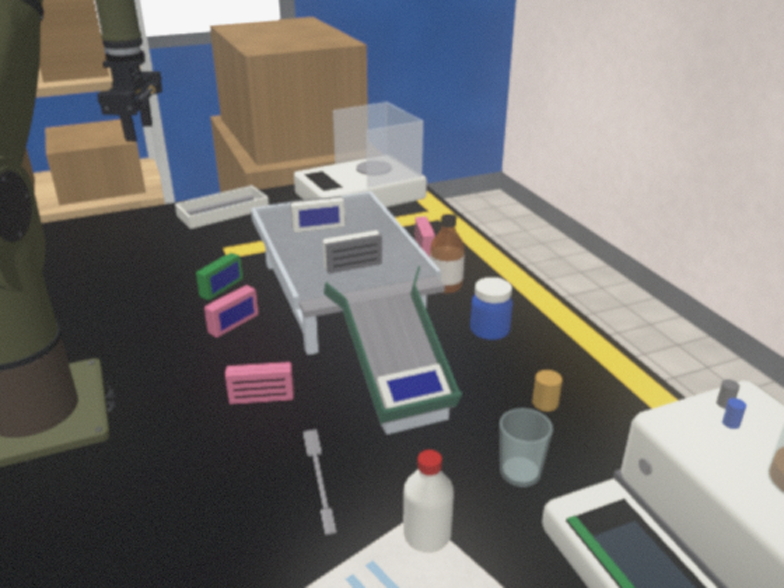

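View pics/t0.png

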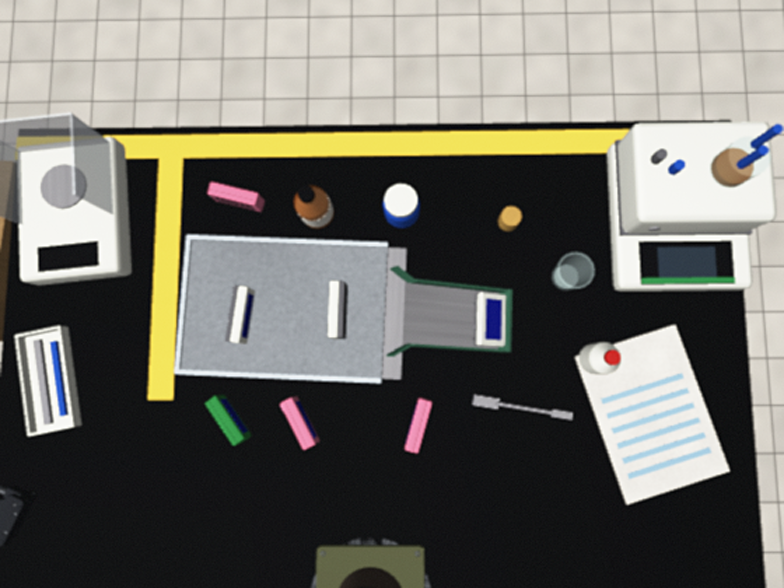

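```bash
python3 - <<'E'
from h import *
for n in("side","top"):
    w=np.load(n+"0.npy").reshape(-1,3); w=w[~np.isnan(w[:,0])]
    # deck objects
    m=(w[:,0]>.41)&(w[:,0]<.69)&(w[:,1]>-.05)&(w[:,1]<.36)
    for lo,hi in((.165,.19),(.135,.16)):
        k=m&(w[:,2]>lo)&(w[:,2]<hi)
        pts=w[k]
        for y0,y1 in((.0,.1),(.15,.28),(-.05,.0)):
            p=pts[(pts[:,1]>y0)&(pts[:,1]<y1)]
            if len(p)>8:
                r=cv2.minAreaRect((p[:,:2]*1000).astype(np.float32))
                print(n,lo,y0,len(p),np.round(r[0],1),np.round(r[1],1),round(r[2],1),"z",np.round(np.percentile(p[:,2],[5,50,95]),4))
    k=m&(w[:,2]>.11)&(w[:,2]<.124); p=w[k]; print(n,"deck",np.round(np.percentile(p,[1,50,99],axis=0),4).tolist())
    k=m&(w[:,2]>.125)&(w[:,2]<.135); p=w[k];r=cv2.minAreaRect((p[:,:2]*1000).astype(np.float32)); print("rail",r)
E
```

```text
side 0.165 0.0 329 [540.   44.5] [ 32.2 100.2] 87.5 z [0.1664 0.173  0.1756]
side 0.165 0.15 251 [533.4 218.5] [ 36.8 100.5] 86.6 z [0.1659 0.1726 0.1754]
side 0.135 0.0 381 [538.7  35.3] [ 25.1 101. ] 78.2 z [0.1363 0.1475 0.1585]
side 0.135 0.15 326 [530.2 208.3] [21.9 99.7] 74.5 z [0.1363 0.1472 0.159 ]
side 0.135 -0.05 9 [460.3 -46.6] [6.9 4.4] 74.5 z [0.1365 0.1426 0.1474]
side deck [[0.4167, -0.0473, 0.1143], [0.5275, 0.0896, 0.1184], [0.6721, 0.3327, 0.1234]]
rail ((548.396728515625, 142.507568359375), (392.54510498046875, 256.7141418457031), 87.28710174560547)
top 0.165 0.0 447 [540.3  47.2] [26.8 97.9] 89.2 z [0.1708 0.1756 0.1793]
top 0.165 0.15 472 [534.7 222.1] [28.4 99.5] 82.8 z [0.1704 0.176  0.1795]
top 0.135 0.0 44 [539.   35.1] [10.5 96.3] 81.9 z [0.1366 0.1489 0.155 ]
top 0.135 0.15 107 [532.1 209.5] [ 4.3 98.5] 81.0 z [0.1363 0.1469 0.1586]
top 0.135 -0.05 12 [539.5 -44.7] [159.8   8.2] 0.0 z [0.1367 0.142  0.1554]
top deck [[0.4282, -0.0453, 0.1153], [0.5471, 0.1385, 0.1203], [0.6698, 0.3299, 0.1238]]
rail ((549.4241333007812, 143.68336486816406), (393.581787109375, 256.37042236328125), 87.15375518798828)
```

Side view: the cartridge nearer the chute, at (353,250), shows ribs towards the chute, so it is cart_b. The rear one, at (318,214), shows its window, so it is cart_a. In the top view they sit at (336,310) and (241,314), and cart_c lies window up at (493,320). The green and pink ones on the bench are decoys.

The stand is yawed about -2.8° and its lip is near (0.5395, -0.062). First I'll turn the tool so its jaws lie across the chute.

{"name": "carry_out", "arguments": {
  "motion": [0,0,0,0,0,0.1706,0,0,0,0,0,0.1706,0,0,0,0,0,0.1706,0,0,0,0,0,0.1706,0,0,0,0,0,0.1706,0,0,0,0,0,0.1706,0,0,0,0,0,0.1706],
  "hand": 5.0
}}

```text
clock: 1.78
tool_pos: [0.258, 0.5693, 0.3027]
eef_rot: [0.726, 0.688, -0.0, -0.0]
contact_force: [-0.2, 0.2, -0.2]
opening: 0.566
```

```bash
cat >> h.py <<'E'
O=np.array([.5395,-.062,0]); th=np.deg2rad(-2.8)
ey=np.array([np.cos(th),np.sin(th),0]); ex=np.array([np.sin(th),-np.cos(th),0]); S=np.array([ex,ey,[0,0,1]])
def st(p): return (np.asarray(p)-O)@S.T*1000   # stand mm
def where():
    s=monitor.get_state(); r=R.from_quat(s["eef_rot"]).as_matrix()
    print("t",round(s["clock"],2),"stand mm",np.round(st(s["tool_pos"]),1),"toolx",np.round(S@r[:,0],3),"tooly",np.round(S@r[:,1],3),"F",np.round(S@s["contact_force"],1),"open",round(s["opening"],2))
E
python3 - <<'E'
from h import *
where()
for n in("side","top"):
    w=st(np.load(n+"0.npy").reshape(-1,3)); w=w[~np.isnan(w[:,0])]
    for a,b in((40,70),(70,100),(100,130)):
        # walls: points above floor plane
        k=(w[:,0]>a)&(w[:,0]<b)&(abs(w[:,1])<100)&(w[:,2]>15); p=w[k]; h=p[:,2]-(120-np.tan(np.deg2rad(26))*p[:,0])
        q=p[(h>22)&(h<45)]; L=q[q[:,1]<0,1]; Rr=q[q[:,1]>0,1]
        f=p[abs(p[:,1])<40]; print(n,a,np.round([L.min(),np.median(L),L.max()],1),np.round([Rr.min(),np.median(Rr),Rr.max()],1),"floor err",round(np.median(f[:,2]-(120-np.tan(np.deg2rad(26))*f[:,0])),1))
    for lo,hi in((-260,-340),):
        pass
    k=(w[:,2]>165)&(w[:,2]<185)&(abs(w[:,1])<100)&(w[:,0]<-50)&(w[:,0]>-380); p=w[k]
    for g in(p[p[:,0]>-200],p[p[:,0]<-200]):
        r=cv2.minAreaRect(g[:,:2].astype(np.float32)); print(n,np.round(r[0],1),np.round(r[1],1),round(r[2],1))
E
```

```text
t 1.77 stand mm [-616.8 -312.   302.7] toolx [-1.     0.006  0.   ] tooly [ 0.006  1.    -0.   ] F [-0.2 -0.2 -0.2] open 0.57
side 40 [-61.5 -60.1 -56.4] [53.6 55.8 59.2] floor err 2.0
side 70 [-61.3 -59.7 -56.1] [54.2 55.8 59. ] floor err 2.0
side 100 [-61.7 -60.  -56.5] [53.6 55.7 59.8] floor err 1.9
side [-106.4   -4.7] [ 32.2 100.2] 0.3
side [-279.9  -19.8] [100.5  36.8] 89.4
top 40 [-60.4 -58.9 -56.6] [55.  56.4 59.4] floor err 3.4
top 70 [-60.5 -59.  -56.9] [55.  56.5 59.6] floor err 3.3
top 100 [-60.7 -58.9 -56.8] [54.9 56.4 59.5] floor err 3.4
top [-109.1   -4.5] [26.8 97.9] 2.0
top [-283.6  -18.7] [99.5 28.4] 85.6
```

{"name": "carry_out", "arguments": {
  "motion": [-3.9,2.55,0,0,0,0,-3.9,2.55,0,0,0,0,-3.9,2.55,0,0,0,0,-3.9,2.55,0,0,0,0,-3.9,2.55,0,0,0,0,-3.9,2.55,0,0,0,0,-3.9,2.55,0,0,0,0,-3.9,2.55,0,0,0,0]
}}

```text
clock: 2.78
tool_pos: [0.4473, 0.2464, 0.3029]
eef_rot: [0.724, 0.69, 0.0, -0.0]
contact_force: [0.2, -0.2, -0.9]
opening: 0.569
```

{"name": "carry_out", "arguments": {
  "motion": [-3.9,2.55,0,0,0,0,-3.9,2.55,0,0,0,0,-3.9,2.55,0,0,0,0,-3.9,2.55,0,0,0,0,0,0,0,0,0,0]
}}

```text
clock: 3.4
tool_pos: [0.5425, 0.0822, 0.3029]
eef_rot: [0.727, 0.687, -0.0, 0.001]
contact_force: [-0.2, 0.5, -1.0]
opening: 0.57
```

```bash
python3 -c "
from h import *
where()"
```

```text
t 3.4 stand mm [-144.2   -4.1  302.9] toolx [-1.     0.008 -0.002] tooly [0.008 1.    0.002] F [-0.5 -0.2 -1. ] open 0.57
```

{"name": "carry_out", "arguments": {
  "motion": [0,0,2,0,0,0,0,0,2,0,0,0,0,0,2,0,0,0,0,0,1.9,0,0,0,-0.5,0,0,0,0,0,-0.5,0,0,0,0,0,-0.5,0,0,0,0,0,-0.4,0,0,0,0,0]
}}

```text
clock: 4.4
tool_pos: [0.5403, 0.0677, 0.2245]
eef_rot: [0.724, 0.689, 0.001, 0.0]
contact_force: [-0.5, 1.2, 0.3]
opening: 0.565
```

{"name": "carry_out", "arguments": {
  "motion": [-0.4,0,0,0,0,0,-0.4,0,0,0,0,0,-0.4,0,0,0,0,0,-0.4,0,0,0,0,0,-0.4,0,0,0,0,0,-0.4,0,0,0,0,0,-0.3,0,0,0,0,0,0,0,0,0,0,0]
}}

```text
clock: 5.4
tool_pos: [0.5385, 0.0405, 0.2237]
eef_rot: [0.724, 0.689, -0.0, -0.0]
contact_force: [0.2, 0.2, -0.3]
opening: 0.566
```

```bash
cat >> h.py <<'E'
def carts(p):
    w=cloud(p)
    for d in finder.masks_of(p,"cart_a")[:7]:
        q=st(w[d["pixels"]]); q=q[~np.isnan(q[:,0])]
        if abs(np.median(q[:,1]))>90 : continue
        r=cv2.minAreaRect(q[abs(q[:,2]-np.median(q[:,2]))<8][:,:2].astype(np.float32))
        print(round(d["p"],2),"med",np.round(np.median(q,0),1),"lo/hi",np.round(np.percentile(q,[3,97],axis=0),0).tolist(),"rect",np.round(r[0],1),np.round(r[1]),round(r[2],1))
E
python3 -c "
from h import *
where()
p=snapshot('side');save(p,'s1',(130,100,350,320),2.5);carts(p);p=snapshot('top');carts(p)"
```

```text
t 5.4 stand mm [-102.3   -6.   223.7] toolx [-1.     0.001 -0.   ] tooly [ 0.001  1.    -0.   ] F [-0.2  0.2 -0.3] open 0.57
0.9 med [-44.6  -8.5 142.9] lo/hi [[-87.0, -52.0, 121.0], [-36.0, 39.0, 147.0]] rect [-63.4  -4.8] [60. 97.] 1.6
0.6 med [-270.7  -29.9  135.5] lo/hi [[-278.0, -69.0, 122.0], [-263.0, 27.0, 163.0]] rect [-271.8  -23. ] [100.  26.] 74.8
0.6 med [177.2  -4.4  64.6] lo/hi [[155.0, -50.0, 54.0], [199.0, 45.0, 75.0]] rect [170.4  -3.1] [107.  79.] 87.8
0.94 med [168.6  -2.6  67.3] lo/hi [[143.0, -49.0, 54.0], [198.0, 45.0, 79.0]] rect [169.4  -0.3] [56. 99.] 1.7
0.62 med [-276.8  -19.9  175. ] lo/hi [[-296.0, -66.0, 131.0], [-268.0, 27.0, 179.0]] rect [-282.9  -18.9] [99. 28.] 86.0
0.6 med [-60.1  -4.5 146.5] lo/hi [[-82.0, -50.0, 142.0], [-40.0, 42.0, 151.0]] rect [-62.2  -3.3] [46. 99.] 0.7
```

View pics/s1.png

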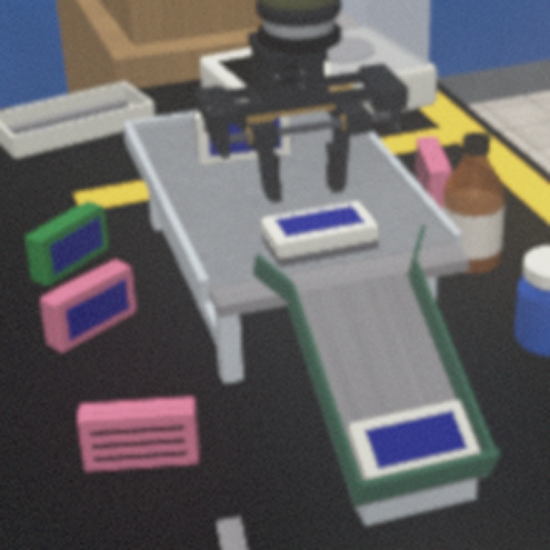

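cart_b now lies window up at crop (320,228), and cart_a is still standing. Next I back up, go low and push cart_b over the lip.

{"name": "carry_out", "arguments": {
  "motion": [1.0,0,0,0,0,0,0.7,0.1,0,0,0,0,0,0,1.6,0,0,0,0,0,1.6,0,0,0,-0.6,0,0,0,0,0,-0.6,0,0,0,0,0,-0.8,0,0,0,0,0,-1,0.05,0,0,0,0]
}}

```text
clock: 6.6
tool_pos: [0.5395, 0.0272, 0.192]
eef_rot: [0.724, 0.69, 0.0, 0.0]
contact_force: [-0.1, 0.4, -0.9]
opening: 0.569
```

{"name": "carry_out", "arguments": {
  "motion": [-1,0.05,0,0,0,0,-1,0.05,0,0,0,0,-1,0.05,0,0,0,0,-1,0.05,0,0,0,0,-1,0.05,0,0,0,0,-1,0,0,0,0,0,-1,0,0,0,0,0,0,0,0,0,0,0]
}}

```text
clock: 7.6
tool_pos: [0.5381, -0.0439, 0.1916]
eef_rot: [0.725, 0.689, -0.0, 0.0]
contact_force: [0.0, 0.6, -1.0]
opening: 0.567
```

```bash
python3 -c "
from h import *
where()
p=snapshot('side');carts(p);p=snapshot('top');carts(p)"
```

```text
t 7.6 stand mm [-18.   -2.2 191.6] toolx [-1.     0.002 -0.001] tooly [ 0.002  1.    -0.   ] F [-0.6 -0.  -1. ] open 0.57
0.97 med [-271.   -26.8  153.8] lo/hi [[-291.0, -69.0, 124.0], [-265.0, 17.0, 175.0]] rect [-271.4  -25.3] [91. 17.] 84.2
0.8 med [ 63.5  -3.4 119.5] lo/hi [[34.0, -50.0, 93.0], [81.0, 46.0, 134.0]] rect [44.6 -0.9] [101.  79.] 89.8
0.67 med [177.   -4.9  65. ] lo/hi [[155.0, -50.0, 54.0], [197.0, 45.0, 76.0]] rect [177.4  -1. ] [ 56. 101.] 2.4
0.46 med [95.7 -4.8 80.2] lo/hi [[-20.0, -102.0, 33.0], [210.0, 95.0, 135.0]] rect [117.   -1.2] [111. 121.] 0.4
0.92 med [-276.4  -17.2  174.7] lo/hi [[-294.0, -64.0, 135.0], [-267.0, 27.0, 180.0]] rect [-283.3  -18.3] [98. 28.] 84.6
0.89 med [168.2  -2.3  67.2] lo/hi [[143.0, -48.0, 54.0], [198.0, 45.0, 79.0]] rect [169.8  -0.4] [56. 99.] 1.2
0.82 med [ 81.5  -1.4 110.9] lo/hi [[55.0, -47.0, 98.0], [109.0, 46.0, 122.0]] rect [81.2  0.1] [101.  56.] 89.4
```

{"name": "carry_out", "arguments": {
  "motion": [0,0,-3.2,0,0,0,3.2,-0.23,0,0,0,0,3.2,-0.23,0,0,0,0,3.2,-0.23,0,0,0,0,3.2,-0.23,0,0,0,0,3.2,-0.23,0,0,0,0,3.2,-0.23,0,0,0,0,3.2,-0.23,0,0,0,0]
}}

```text
clock: 8.8
tool_pos: [0.533, 0.1838, 0.2237]
eef_rot: [0.724, 0.69, -0.0, -0.0]
contact_force: [-0.4, -0.5, 0.2]
opening: 0.569
```

```bash
python3 -c "
from h import *
where()
p=snapshot('side');carts(p);save(p,'s2',(130,100,350,320),2.5)"
```

```text
t 8.8 stand mm [-245.2  -18.5  223.7] toolx [-1.    -0.001  0.   ] tooly [-0.001  1.    -0.   ] F [ 0.5 -0.3  0.2] open 0.57
0.92 med [-270.8  -20.7  147.1] lo/hi [[-287.0, -69.0, 122.0], [-264.0, 17.0, 175.0]] rect [-268.8  -25. ] [96. 24.] 74.4
0.92 med [128.8  -3.8  87.8] lo/hi [[104.0, -50.0, 74.0], [151.0, 47.0, 100.0]] rect [114.2   2.3] [107.  77.] 89.4
0.56 med [177.1  -4.6  65.1] lo/hi [[155.0, -50.0, 54.0], [197.0, 43.0, 75.0]] rect [173.7  -1.9] [100.  50.] 87.2
```

View pics/s2.png

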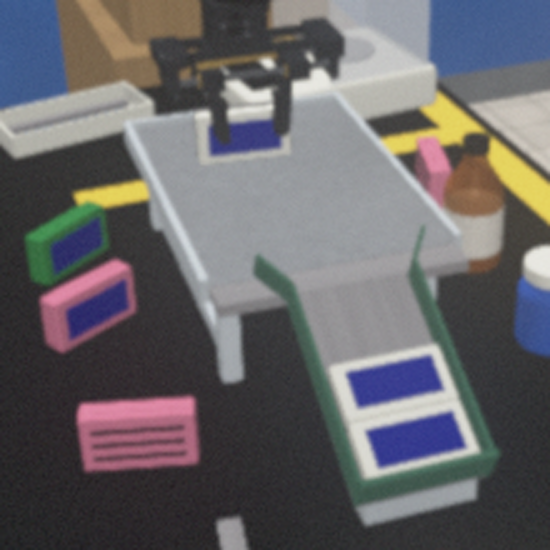

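cart_b now rests window up against cart_c, at crop (395,380) above (415,440). Next I tip cart_a to the rear.

{"name": "carry_out", "arguments": {
  "motion": [0.5,0,0,0,0,0,0.4,0,0,0,0,0,0.4,0,0,0,0,0,0.4,0,0,0,0,0,0.4,0,0,0,0,0,0.4,0,0,0,0,0,0.4,0,0,0,0,0,0.4,0,0,0,0,0]
}}

```text
clock: 9.9
tool_pos: [0.5349, 0.2157, 0.2237]
eef_rot: [0.724, 0.69, 0.0, -0.0]
contact_force: [0.6, -0.2, -0.0]
opening: 0.565
```

{"name": "carry_out", "arguments": {
  "motion": [0.4,0,0,0,0,0,0.4,0,0,0,0,0,0.4,0,0,0,0,0,0,0,0,0,0,0,0,0,0,0,0,0]
}}

```text
clock: 10.52
tool_pos: [0.5356, 0.227, 0.2237]
eef_rot: [0.724, 0.689, -0.0, 0.0]
contact_force: [1.1, 0.2, -0.4]
opening: 0.57
```

```bash
python3 -c "
from h import *
where()
p=snapshot('side');carts(p);save(p,'s3',(130,100,350,320),2.5);p=snapshot('top');carts(p)"
```

```text
t 10.53 stand mm [-288.5  -18.1  223.7] toolx [-1.  0. -0.] tooly [ 0.  1. -0.] F [-0.2  1.1 -0.4] open 0.57
0.8 med [-300.2  -19.3  140.1] lo/hi [[-345.0, -66.0, 120.0], [-291.0, 26.0, 146.0]] rect [-321.1  -18.4] [99. 64.] 88.5
0.79 med [175.6  -4.5  65.3] lo/hi [[153.0, -50.0, 55.0], [197.0, 44.0, 76.0]] rect [173.8  -1.9] [101.  48.] 87.0
0.76 med [129.2  -3.9  88.2] lo/hi [[105.0, -50.0, 76.0], [151.0, 45.0, 99.0]] rect [127.8  -0.7] [ 49. 101.] 0.1
0.88 med [119.7   0.5  90.9] lo/hi [[92.0, -47.0, 77.0], [150.0, 46.0, 103.0]] rect [119.3  -0.2] [100.  56.] 89.7
0.87 med [175.1  -2.1  67.4] lo/hi [[152.0, -48.0, 53.0], [199.0, 46.0, 78.0]] rect [1.73e+02 1.00e-01] [ 44. 100.] 1.5
```

View pics/s3.png

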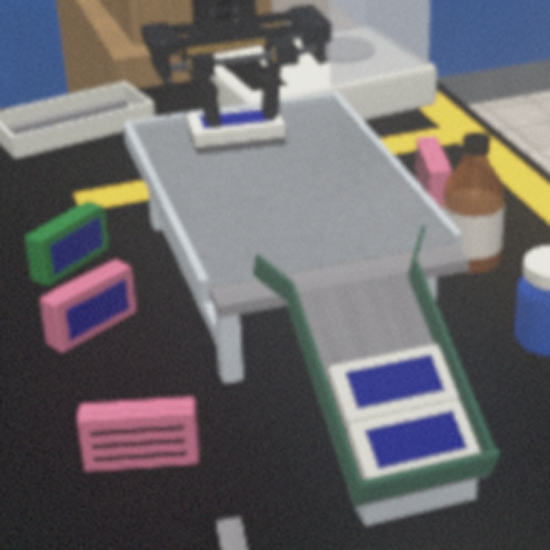

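cart_a now lies window up at crop (237,125). I go behind it, descend and push.

{"name": "carry_out", "arguments": {
  "motion": [0,0,-1,0,0,0,2.8,0,0,0,0,0,2.8,0,0,0,0,0,2.8,0,0,0,0,0,0,0,0,0,0,0,0,0,1.4,0,0,0,0,0,1.4,0,0,0,0,0,1.4,0,0,0]
}}

```text
clock: 11.72
tool_pos: [0.5396, 0.3097, 0.1903]
eef_rot: [0.725, 0.689, -0.001, 0.0]
contact_force: [-0.6, -0.4, 0.2]
opening: 0.564
```

```bash
python3 -c "
from h import *
where()
p=snapshot('side');carts(p);p=snapshot('top');carts(p)"
```

```text
t 11.72 stand mm [-371.3  -18.1  190.3] toolx [-1.     0.002 -0.001] tooly [ 0.002  1.    -0.001] F [ 0.4 -0.6  0.2] open 0.56
0.93 med [129.4  -6.6  88. ] lo/hi [[105.0, -50.0, 75.0], [152.0, 44.0, 100.0]] rect [128.6  -4.5] [104.  52.] 87.2
0.92 med [176.5  -4.4  65. ] lo/hi [[154.0, -50.0, 54.0], [198.0, 45.0, 75.0]] rect [179.4  -0.7] [ 58. 112.] 0.3
0.69 med [-301.4  -18.5  141.2] lo/hi [[-348.0, -65.0, 119.0], [-291.0, 29.0, 146.0]] rect [-323.9  -16.5] [100.  68.] 84.4
0.95 med [119.4   0.7  91.3] lo/hi [[93.0, -48.0, 77.0], [149.0, 48.0, 103.0]] rect [120.3  -0.5] [100.  58.] 89.9
0.89 med [-320.8  -16.4  146.3] lo/hi [[-351.0, -64.0, 121.0], [-295.0, 32.0, 150.0]] rect [-324.5  -15.5] [100.  57.] 86.2
0.55 med [174.7  -4.9  66.7] lo/hi [[151.0, -50.0, 49.0], [199.0, 46.0, 79.0]] rect [174.6  -1.6] [100.  52.] 87.0
```

{"name": "carry_out", "arguments": {
  "motion": [-0.6,0,0,0,0,0,-0.6,0,0,0,0,0,-1,0.05,0,0,0,0,-1.5,0.08,0,0,0,0,-1.5,0.08,0,0,0,0,-1.5,0.08,0,0,0,0,-1.5,0.08,0,0,0,0,-1.5,0.08,0,0,0,0]
}}

```text
clock: 12.92
tool_pos: [0.5394, 0.2129, 0.1918]
eef_rot: [0.724, 0.689, 0.0, -0.0]
contact_force: [0.1, 2.5, 2.1]
opening: 0.566
```

{"name": "carry_out", "arguments": {
  "motion": [-1.5,0.08,0,0,0,0,-1.5,0.08,0,0,0,0,-1.5,0.08,0,0,0,0,-1.5,0.08,0,0,0,0,-1.5,0.08,0,0,0,0,-1.5,0.08,0,0,0,0,-1.3,0.08,0,0,0,0,-1,0.06,0,0,0,0]
}}

```text
clock: 13.92
tool_pos: [0.54, 0.0998, 0.1917]
eef_rot: [0.724, 0.689, -0.0, -0.0]
contact_force: [-0.6, 2.3, 1.8]
opening: 0.569
```

```bash
python3 -c "
from h import *
where()
p=snapshot('side');carts(p);p=snapshot('top');carts(p)"
```

```text
t 13.93 stand mm [-161.6   -7.4  191.7] toolx [-1.     0.001 -0.   ] tooly [ 0.001  1.    -0.   ] F [-2.3 -0.7  1.8] open 0.57
0.98 med [129.4  -5.1  87.9] lo/hi [[105.0, -50.0, 75.0], [152.0, 45.0, 100.0]] rect [131.5  -3.5] [105.  56.] 86.3
0.77 med [176.9  -4.5  64.8] lo/hi [[153.0, -50.0, 53.0], [198.0, 46.0, 76.0]] rect [178.6   0.6] [ 63. 117.] 4.0
0.59 med [-101.    -8.9  142.5] lo/hi [[-153.0, -53.0, 118.0], [-92.0, 43.0, 146.0]] rect [-122.4   -4.4] [ 66. 100.] 0.1
0.96 med [-115.9   -3.7  146.6] lo/hi [[-140.0, -50.0, 140.0], [-93.0, 43.0, 152.0]] rect [-117.9   -2.9] [100.  51.] 89.5
0.83 med [175.   -1.   67.5] lo/hi [[152.0, -46.0, 54.0], [199.0, 46.0, 78.0]] rect [175.   -0.8] [100.  48.] 88.5
0.75 med [119.9  -1.1  91.4] lo/hi [[93.0, -46.0, 79.0], [148.0, 45.0, 103.0]] rect [118.5  -1. ] [53. 98.] 1.8
```

{"name": "carry_out", "arguments": {
  "motion": [-1.3,0.04,0,0,0,0,-1.3,0.04,0,0,0,0,-1.3,0.04,0,0,0,0,-1.3,0.04,0,0,0,0,-1.3,0.04,0,0,0,0,-1.3,0.04,0,0,0,0,-1.3,0.04,0,0,0,0,-1.3,0,0,0,0,0]
}}

```text
clock: 15.12
tool_pos: [0.5378, -0.004, 0.1917]
eef_rot: [0.724, 0.69, 0.0, -0.0]
contact_force: [1.2, 1.6, -0.7]
opening: 0.571
```

{"name": "carry_out", "arguments": {
  "motion": [-1,0,0,0,0,0,-1,0,0,0,0,0,-1,0,0,0,0,0,-1,0,0,0,0,0,-0.6,0,0,0,0,0,0,0,0,0,0,0,2,0,0,0,0,0,3,0,-4,0,0,0]
}}

```text
clock: 16.12
tool_pos: [0.5364, 0.0008, 0.23]
eef_rot: [0.725, 0.689, -0.002, -0.002]
contact_force: [0.3, 0.3, -0.2]
opening: 0.571
```

{"name": "carry_out", "arguments": {
  "motion": [3,0,-3,0,0,0,3,0,-3,0,0,0,3,0,0,0,0,0,3,0,0,0,0,0,0,0,0,0,0,0,0,0,0,0,0,0]
}}

```text
clock: 16.88
tool_pos: [0.5436, 0.1197, 0.2915]
eef_rot: [0.724, 0.689, -0.001, 0.0]
contact_force: [-0.1, -0.4, 0.1]
opening: 0.571
```

```bash
python3 -c "
from h import *
where()
p=snapshot('side');carts(p);save(p,'s4',s=1.4);p=snapshot('top');carts(p);save(p,'t4',(200,110,460,300),3)"
```

```text
t 16.88 stand mm [-181.7   -4.8  291.5] toolx [-1.     0.001 -0.001] tooly [ 0.001  1.    -0.001] F [ 0.4 -0.1  0.1] open 0.57
0.82 med [ 79.1  -5.7 112.3] lo/hi [[54.0, -51.0, 99.0], [101.0, 45.0, 124.0]] rect [65.5 -4.6] [ 73. 107.] 0.5
0.75 med [128.6  -3.6  87.9] lo/hi [[104.0, -50.0, 75.0], [151.0, 46.0, 100.0]] rect [127.7   1.7] [106.  53.] 88.6
0.75 med [177.3  -4.4  64.7] lo/hi [[156.0, -50.0, 54.0], [197.0, 45.0, 75.0]] rect [177.2  -1.3] [ 46. 100.] 2.2
0.88 med [ 69.8  -0.2 116.8] lo/hi [[44.0, -46.0, 104.0], [97.0, 46.0, 128.0]] rect [69.1  0.4] [54. 98.] 2.2
0.79 med [124.3   1.3  91.6] lo/hi [[101.0, -48.0, 76.0], [150.0, 48.0, 104.0]] rect [123.9  -0.5] [100.  47.] 89.9
0.76 med [174.6  -2.5  67.1] lo/hi [[151.0, -48.0, 53.0], [198.0, 47.0, 79.0]] rect [174.2  -1. ] [100.  46.] 88.2
```

View pics/s4.png

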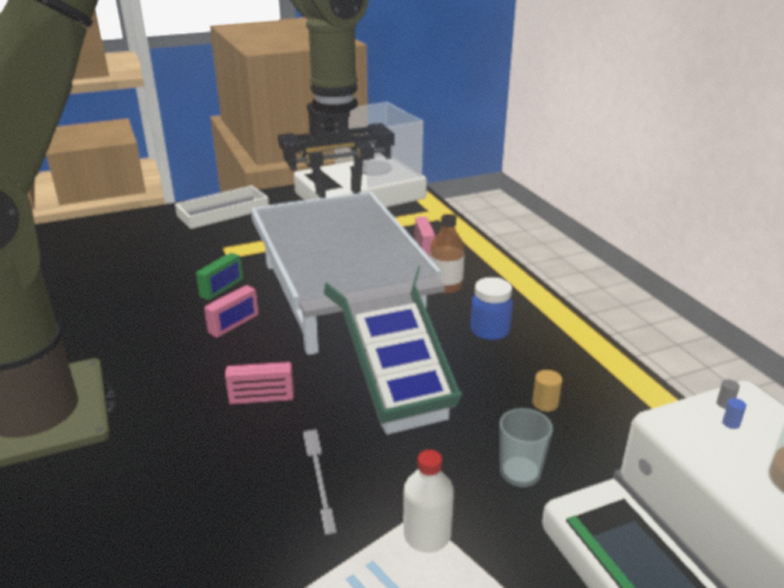

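View pics/t4.png

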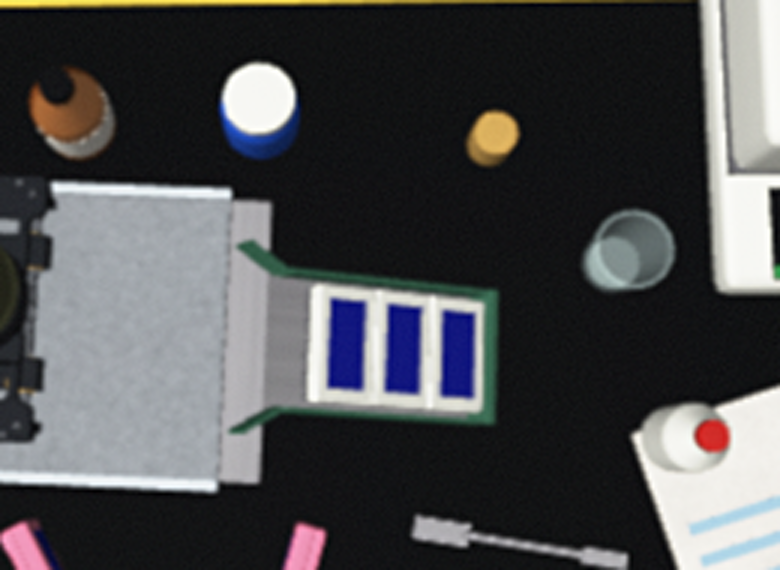

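All three windows face up in a row in the chute: side view (392,322), (403,353), (415,387); top crop (347,345), (403,348), (458,354). The bystanders are where they were and the gripper is clear.

```bash
python3 -c "
from h import *
print(workorder.finish_job());where()"
```

```text
the job is handed in; nothing more can be done
None
the job is handed in; nothing more can be done
```

Both cartridges are in the chute, lying flat with their windows up behind cart_c, and the job is handed in. I tipped cart_b, the nearer one, towards the chute and pushed it over the lip. I then tipped cart_a to the rear and pushed it along the deck and in.

- **Cartridges:** the last side and top views show three windows up in a row, cart_c, cart_b, then cart_a. Their centres are about 55 mm apart, all within about 2 mm of the chute's middle line in the top view. That matches cartridges touching each other.
- **Surroundings:** the bottles and other things looked unmoved in the pictures.
- **Limits:** the last clock reading was 16.9 s and contact forces at the ends of moves were under 5 N. At the last check the gripper was clear, about 170 mm above the deck.
- **Disagreements:** the two cameras differed by up to about 10 mm along the chute on the sloped cartridges. No check failed.

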